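Catch the ball in the handled dish and turn it to the sofa

ROBOT

A 6-joint arm with a two-finger parallel gripper is mounted at the origin on the work surface. World frame = base frame: x ahead of the robot, y to its left, z up, the work surface at z = 0. Lengths are in m, angles in rad, forces in N, time in s.
With the tool pointing down it reaches from about 0.375 to 0.9 m from the base axis. Payload 3.1 kg.
Tool frame: the origin (TCP) lies on the centre line of the jaws, within the pads' length; the fingertips stand 19 mm ahead of it and the grasp point (between the pads) is the TCP; z points along the fingers, y is the line along which they close (so a half turn about z gives the same grasp; the last joint's range is limited). The gripper opens to 85 mm and grips with 20 to 120 N. Pads are 22 mm wide; open, the fingers measure 114 mm over their backs; the gripper's body (76 mm by 85 mm) begins 54 mm behind the grasp point. The pads swing forward as they close: fully open they stand 13 mm farther back than shut.
Start: joints at [0.989, 0.527, 1.433, -0, 1.181, -0.178], TCP at [0.246, 0.575, 0.25] pointing down, gripper open.
Joint ranges: [-3.08, 3.08], [-0.75, 2.2], [0.22, 2.44], [-1.43, 4.57], [0, 2.65], [-2.85, 2.85]. Speed limits (rad/s): [2.79, 2.79, 3.14, 3.14, 3.14, 3.14].

INTERFACE

Orientations are given as a unit quaternion [x, y, z, w].
In Python, from station import manip gives the robot as it stands.
- The arm moves only by the tool servo_tool, never from a script. Its argument "rows" is a list that holds one entry, the list of rows, each a list of 7 numbers: the turn, a rotation vector about the tool's x, y, z in degrees, then the shift along the tool's x, y, z in m, then the gripper command: -1 is shut, 1 is fully open, values between are in proportion. In form: [[[wx, wy, wz, tx, ty, tz, jaw], ...]]. A call has 1 to 8 rows; each row shifts and turns the commanded pose from where the row before left it, along the tool's axes as they then stand; what a row does not reach is not made up. A row lasts 1/12 s, in which the tool goes at most 41.7 mm and 7.16 degrees, less where a joint would pass 70% of its speed; a pose out of reach is approached as far as the arm can. A call is refused whole if a number of a shift passes 0.0417 or a number of a turn 7.16, either way. A call with a gripper value outside its range is refused whole. The fingers move at their own pace and stop on an object; "squeeze" is the grip in N (left out, the last holds). Time passes only in rows, so rows that do not move let the fingers close. It gives the time, the measured TCP pose, the force, the opening and the grip force at its end, in the units of the state.
- manip.sense(): the state, without advancing time (a new reading comes with each control period).
- manip.snapshot(name): name is "scene" or "top"; returns the picture (384x512x3 uint8, blue, green, red); there is no depth.
- manip.camera_info(name): a dict with "K" (3x3 intrinsics, pixels), "camera_from_world" (4x4, takes a point from world to camera coordinates). Camera axes: x right, y down, z forward; pixel columns grow to the right and rows downward; lengths in m; the calibration is good to about 2 mm. A picture is of the moment at which its call begins. camera_info takes no time and is no camera call.
- manip.sign_off(): hands the job in; it is judged then, once.
The state is a dict: "t": time; "q": joint angles; "qd": joint speeds; "tau": joint torques, N m; "tcp_pos": TCP position; "tool_rot": TCP orientation; "force": force on the tool from outside, world axes, zero at the start; "ft_torque": the same for the moment, N m; "finger_gap": opening from 0.0 (shut) to 1.0 (fully open); "gripper_force": force on a finger pad.
Only numpy, scipy, OpenCV 4.12 (cv2) and the standard library are available. Lean on these libraries where they do the work, as an engineer would, in place of code of your own. Each camera call takes 0.05 s, during which the arm holds its last target. There are 200 camera calls.

TASK

Pick up the grey dish with the handle, hold it level under the mouth of the oak ball chute with its handle pointing straight back away from the chute, and push the hanging paddle with the dish's rim so that the gate drops and the stone ball rolls into the dish. Then draw the dish back clear of the chute and turn it a quarter turn anticlockwise (seen from above), so that it lies square to the chute with its bowl end towards the sofa on the robot's left, keeping it level and the ball in the middle all the while. Finish while still holding the dish like that, steady and clear above the shelf with nothing else carrying it, and leave all the other things where they stand.

Things in the scene. Friction and masses are not known exactly. Their poses are not given: they have to be found in the camera images.
- dish: Small grey stoneware dish with one straight stub handle, loose, about 220 g. Origin: centre of the underside of its foot (80 mm across). Round bowl 130 mm across at the rim, rim 38 mm above the origin, dished inside at about 18 degrees to a 5 mm radius flat, so a ball settles in the middle when level. x axis: from the handle across the bowl (handle on the -x side); z up.
- dish_handle (a point): Middle of the dish's handle, where to grip it, at dish frame x = -108, y = 0, z = 28 mm; axes as the dish. The handle is a bar 18 mm wide (along y), 16 mm high, from dish x = -58 to -145 mm; close the gripper across y, 60 to 100 N.
- dish_mid (a point): Centre of the dish's inner floor, 10.5 mm above the dish's origin; axes as the dish.
- chute: White-oak tilted trough on a post and foot, fixed. Origin on the shelf straight below the lip of its mouth; x axis from the mouth up the trough, so the ball comes out towards -x; y left, z up. Lip 170 mm above the shelf; trough 52 mm wide, 170 mm long, rising at 12 degrees; post and foot stand at x = 60 to 190 mm. The ball drops 20 to 50 mm out from the lip (x = -20 to -50 mm) on the centre line.
- mouth (a point): Middle of the lip at the mouth of the chute, on the trough floor, 170 mm above the shelf; axes as the chute.
- gate (a joint): Steel gate crank hinged under the trough (rad): 0 shut (the gate plate stands before the mouth and holds the ball), up to 0.6. Pushing its paddle towards chute +x drops the gate; the ball rolls out at about 0.3 to 0.38, and 0.45 is fully clear. A spring returns it; pushing takes 1 to 4 N.
- paddle (a point): Middle of the front face of the hanging paddle, to be pushed towards chute +x. Shut, it lies at chute frame x = 2, y = 0, z = 105 mm; the plate is 60 mm wide and hangs from 70 to 150 mm above the shelf. Pushed at that height, it must go about 22 mm to let the ball out, 28 mm for 0.45 rad. The gate's lever comes down to 120 mm above the shelf, so keep the dish's rim below 115 mm while pushing.
- ball: Polished stone ball 30 mm in diameter, 38 g, origin at its centre; starts in the trough against the gate.
- sofa_side (a point): A point on the shelf's left (+y) part, on the side where the sofa stands; only shows which way the sofa lies.
- votive: Bystander: glass votive holder, 68 mm across, 60 mm high, origin under its centre.
- bowl: Bystander: grey ceramic bowl without handle, 150 mm across, 55 mm high, origin under its centre.
- remote: Bystander: plastic remote lying on the shelf, 165 x 45 x 18 mm, origin under its centre.
- coasters: Bystander: stack of round cork coasters, 96 mm across, 20 mm high, origin under its centre.
- tin: Bystander: round lidded metal tin, 65 mm across, 44 mm high, origin under its centre.
- plant: Bystander: succulent in a clay pot, 84 mm across, 110 mm high, origin under its centre.
- book: Bystander: closed book lying flat, 145 x 105 x 25 mm, origin under its centre.
There are look-alikes about, which are no part of the job. What is shaped like the dish but orange is not meant.

How it is judged:
By the outcome, as a careful person would: the job done as asked, in the order asked, and still so for the second after the job is handed in, while the arm keeps its last pose, push and grip.
It also fails if it takes over 54 s, if anything falls off the work surface, if the arm or the gripper's body presses on something with over 40 N, if the wrist force passes 120 N, or if a joint passes its speed limit or range.

## Working session

There is one attempt and no reset: what is moved stays moved. The work goes in short steps, Python scripts to look and compute and a tool call to move; the robot and the scene stay as the last step left them, time stands still between calls to the robot, and variables do not carry over. Pictures are saved under pics/ and viewed, at most 10 in all, crops included, and the job is handed in when it is done.

Besides the shell and the picture viewer there is one more tool, called after "Request:" as a command line: name --argument value ..., lists and objects as JSON in quotes. servo_tool: Moves the arm, as the interface text tells. Its arguments: {"type":"object","properties":{"rows":{"type":"array","items":{"type":"array","items":{"type":"array","items":{"type":"number"}}}},"squeeze":{"type":"number"}},"required":["rows"]}

```bash
mkdir -p pics; ls; python3 - <<'E'
from station import manip
import cv2,numpy as np
for n in("scene","top"):
    cv2.imwrite(f"pics/{n}0.png",manip.snapshot(n))
    c=manip.camera_info(n);print(n,np.round(c["K"],1).tolist(),np.round(c["camera_from_world"],3).tolist())
s=manip.sense();print(s)
E
```

```text
pics
scene [[455.1, 0.0, 256.7], [0.0, 455.1, 190.7], [0.0, 0.0, 1.0]] [[0.296, 0.955, 0.004, -0.196], [0.589, -0.179, -0.788, -0.171], [-0.752, 0.235, -0.616, 2.188], [0.0, 0.0, 0.0, 1.0]]
top [[404.4, 0.0, 262.1], [0.0, 404.4, 187.9], [0.0, 0.0, 1.0]] [[-0.006, -1.0, 0.006, 0.06], [-0.995, 0.005, -0.095, 0.522], [0.095, -0.007, -0.995, 1.441], [0.0, 0.0, 0.0, 1.0]]
{'t': 0.1, 'q': array([ 9.88471311e-01,  5.28400058e-01,  1.43380623e+00,  1.61118949e-05,
        1.18144376e+00, -1.78520272e-01]), 'qd': array([-1.20961342e-03, -2.14342291e-03, -2.49841494e-03,  1.57510950e-03,
       -9.91142602e-05, -3.82159453e-04]), 'tau': array([ 5.43980168e-04, -4.43300772e+01, -1.78585535e+01, -2.28783692e-04,
        3.88016153e-03,  1.37919361e-06]), 'tcp_pos': array([0.24520091, 0.57420249, 0.24940476]), 'tool_rot': array([ 2.00536318e-01,  9.79685729e-01, -9.52388001e-04, -3.88886164e-04]), 'force': array([ 0.2581018 , -0.09445199, -0.09532037]), 'ft_torque': array([-0.00881939, -0.00152048, -0.02868027]), 'gripper_force': 0.0, 'finger_gap': 1.0024752055226573}
```

View pics/scene0.png

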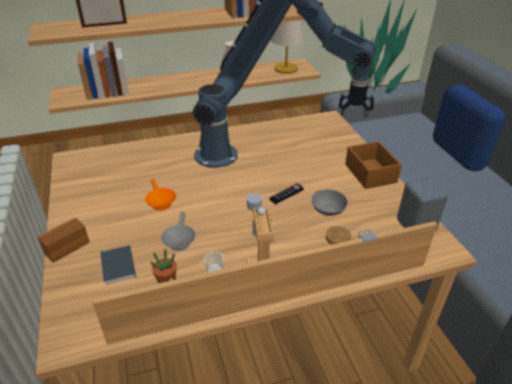

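View pics/top0.png

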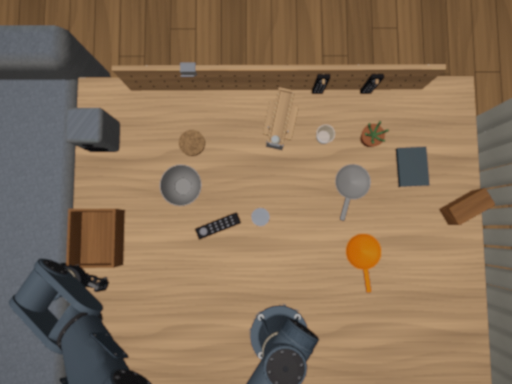

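The scene shows these candidates in the top view:
- Grey dish with a handle: bowl at (352,181), handle end at (344,218).
- Orange dish: (364,251). This is the look-alike.
- Grey bowl without a handle: (181,185).
- Tin: (261,217).

I choose the one at (352,181). The chute mouth is at about (275,147), with the trough running up to (286,90).

```bash
cat > h.py <<'E'
import cv2,numpy as np
from station import manip
def ray(n,u,v,z):
    c=manip.camera_info(n);K=np.array(c["K"]);T=np.array(c["camera_from_world"])
    R,t=T[:3,:3],T[:3,3];o=-R.T@t;d=R.T@np.linalg.inv(K)@[u,v,1]
    return o+d*(z-o[2])/d[2]
def proj(n,p):
    c=manip.camera_info(n);T=np.array(c["camera_from_world"]);q=np.array(c["K"])@(T[:3,:3]@p+T[:3,3]);return q[:2]/q[2]
E
python3 - <<'E'
from h import *
im=cv2.imread("pics/top0.png")
cv2.imwrite("pics/crop1.png",cv2.resize(im[82:227,255:380],None,fx=4,fy=4,interpolation=cv2.INTER_CUBIC))
hsv=cv2.cvtColor(im,cv2.COLOR_BGR2HSV)
m=(hsv[...,1]<70).astype(np.uint8);w=np.zeros_like(m);w[158:226,330:378]=1;m*=w
n,l,s,c=cv2.connectedComponentsWithStats(m);k=1+s[1:,4].argmax();m=(l==k).astype(np.uint8);print(s[k])
o=cv2.morphologyEx(m,cv2.MORPH_OPEN,cv2.getStructuringElement(2,(17,17)))
cs=max(cv2.findContours(o,0,1)[0],key=len);e=cv2.fitEllipse(cs);print(e)
C=ray("top",*e[0],.036);print("bowl",C)
ys,xs=np.nonzero(m);r=np.hypot(xs-e[0][0],ys-e[0][1]);h=r>21
P=np.array([ray("top",x,y,.034)for x,y in zip(xs[h],ys[h])]);hm=P.mean(0);d=C-hm;print("handle",hm,np.degrees(np.arctan2(d[1],d[0])),np.linalg.norm(P[:,:2]-C[:2],axis=1).max())
E
```

```text
[ 335  164   36   57 1125]
((352.6098937988281, 181.36517333984375), (34.576942443847656, 35.09182357788086), 127.39376068115234)
bowl [ 0.54303784 -0.26972908  0.036     ]
handle [ 0.43821253 -0.23653754  0.034     ] -17.569698923569632 0.14473731810008716
```

View pics/crop1.png

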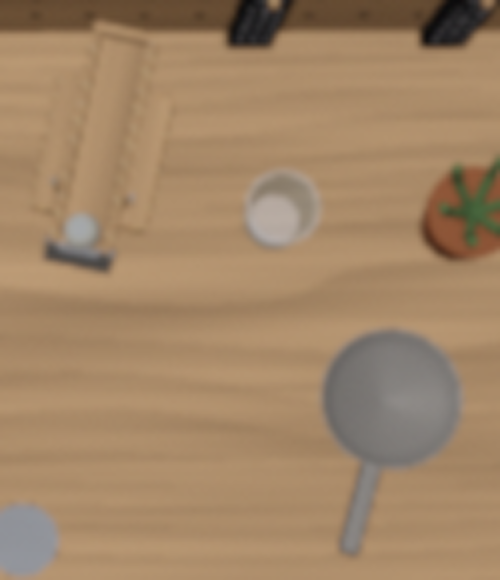

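The crop confirms the choice: a grey dish with a straight handle, bowl at crop (391,398) and handle end at (348,550). In the chute, the ball is at crop (81,231), the gate plate runs (46,247) to (110,265), and the trough's top end runs (97,25) to (155,42).

```bash
python3 - <<'E'
from h import *
f=lambda u,v,z:ray("top",255+u/4,82+v/4,z)[:2]
ball=f(81,231,.190);print("ball",ball)
for hw in(.0,.02):
    a,b=f(97,25,.205+hw),f(155,42,.205+hw);e=(a+b)/2;d=e-ball;w=a-b
    print("end",e,"w",np.linalg.norm(w),"yaw",np.degrees(np.arctan2(d[1],d[0])),"yaw from width",np.degrees(np.arctan2(-w[0],w[1])),"len",np.linalg.norm(d))
g,h=f(46,247,.2),f(110,265,.2);w=g-h;print("gate",(g+h)/2,np.linalg.norm(w),np.degrees(np.arctan2(-w[0],w[1])))
E
```

```text
ball [0.66330519 0.01438911]
end [ 0.82314327 -0.02301774] w 0.04918549069673039 yaw -13.17185264739305 yaw from width -16.99658231806211 len 0.16415689748505938
end [ 0.816247   -0.02160834] w 0.04841631406625336 yaw -13.244475954678714 yaw from width -16.996582318062167 len 0.1571210182801768
gate [0.64068085 0.01740172] 0.05356578556930413 -16.186623974753477
```

Request:
servo_tool --rows '[[[0,0,0,0,0,-0.02,1],[0,0,0,0,0,-0.02,1]]]' --squeeze 80

```text
t: 0.27
tcp_pos: [0.2448, 0.5735, 0.2885]
tool_rot: [0.201, 0.98, -0.003, -0.001]
force: [-0.1, 0.1, 0.7]
finger_gap: 1.004
gripper_force: 0.0
```

Request:
servo_tool --rows '[[[0,0,-5.5,0,0,0,1],[0,0,0,-0.0263,-0.0266,0,1],[0,0,0,-0.0263,-0.0266,0,1],[0,0,0,-0.0263,-0.0266,0,1],[0,0,0,-0.0263,-0.0266,0,1],[0,0,0,-0.0263,-0.0266,0,1],[0,0,0,-0.0263,-0.0266,0,1],[0,0,0,-0.0263,-0.0266,0,1]]]'

```text
t: 0.93
tcp_pos: [0.3647, 0.3397, 0.29]
tool_rot: [0.153, 0.988, -0.0, -0.0]
force: [0.3, -0.2, 1.2]
finger_gap: 0.999
gripper_force: 0.0
```

Request:
servo_tool --rows '[[[0,0,0,-0.0263,-0.0266,0,1],[0,0,0,-0.0263,-0.0266,0,1],[0,0,0,-0.0263,-0.0266,0,1],[0,0,0,-0.0263,-0.0266,0,1],[0,0,0,-0.0263,-0.0266,0,1],[0,0,0,-0.01,-0.036,0,1],[0,0,0,-0.01,-0.036,0,1],[0,0,0,-0.01,-0.036,0,1]]]'

```text
t: 1.6
tcp_pos: [0.4451, 0.0612, 0.29]
tool_rot: [0.153, 0.988, -0.0, -0.0]
force: [0.3, -0.1, 0.4]
finger_gap: 1.001
gripper_force: 0.0
```

Request:
servo_tool --rows '[[[0,0,0,-0.01,-0.036,0,1],[0,0,0,-0.01,-0.036,0,1],[0,0,0,-0.01,-0.036,0.0,1],[0,0,0,-0.01,-0.036,0.0,1],[0,0,0,-0.01,-0.036,0.01,1],[0,0,0,-0.01,-0.036,0.01,1],[0,0,0,-0.01,-0.036,0.02,1],[0,0,0,0,0,0,1]]]'

```text
t: 2.27
tcp_pos: [0.4352, -0.2036, 0.2481]
tool_rot: [0.156, 0.988, -0.001, -0.001]
force: [0.3, 0.7, 0.1]
finger_gap: 1.002
gripper_force: 0.0
```

```bash
cat >> h.py <<'E'
from scipy.spatial.transform import Rotation as R
def to(x,y,z,yaw):
    "deltas in tool axes to put TCP at x,y,z pointing down with dish axis at yaw deg"
    s=manip.sense();c=R.from_quat(s["tool_rot"]);a=np.radians(yaw)
    g=R.from_matrix(np.array([[-np.cos(a),-np.sin(a),0],[-np.sin(a),np.cos(a),0],[0,0,-1]]).T.T)
    print("t",round(s["t"],2),"tcp",s["tcp_pos"].round(4),"turn",np.degrees((c.inv()*g).as_rotvec()).round(2),"shift(final axes)",g.inv().apply(np.array([x,y,z])-s["tcp_pos"]).round(4),"F",s["force"].round(1),"q",s["q"].round(2))
E
python3 - <<'E'
from h import *
to(.438,-.237,.10,-17.6)
cv2.imwrite("pics/top1.png",cv2.resize(manip.snapshot("top")[82:302,240:400],None,fx=3,fy=3,interpolation=2))
E
```

```text
t 2.27 tcp [ 0.4352 -0.2036  0.2481] turn [-0.1  -0.09 -0.37] shift(final axes) [-0.0127 -0.031   0.1481] F [0.3 0.7 0.1] q [-0.67  0.34  1.79 -0.    1.02 -1.93]
```

View pics/top1.png

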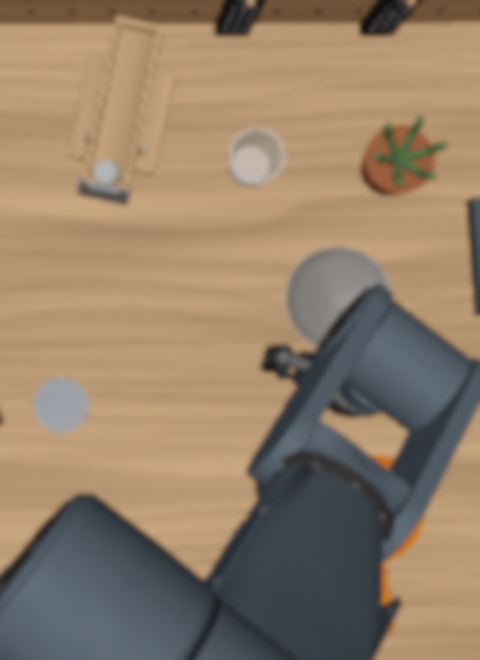

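The gripper is near the handle and the dish has not moved. I will flip the gripper half a turn so the last joint has room for the later quarter turn.

Request:
servo_tool --rows '[[[0,0,7.16,0,0,0,1],[0,0,7.16,0,0,0,1],[0,0,7.16,0,0,0,1],[0,0,7.16,0,0,0,1],[0,0,7.16,0,0,0,1],[0,0,7.16,0,0,0,1],[0,0,7.16,0,0,0,1],[0,0,7.16,0,0,0,1]]]'

```text
t: 2.98
tcp_pos: [0.4357, -0.1963, 0.2509]
tool_rot: [0.61, 0.792, 0.0, -0.0]
force: [-0.7, -0.6, 0.6]
finger_gap: 1.0
gripper_force: 0.0
```

Request:
servo_tool --rows '[[[0,0,7.16,0,0,0,1],[0,0,7.16,0,0,0,1],[0,0,7.16,0,0,0,1],[0,0,7.16,0,0,0,1],[0,0,7.16,0,0,0,1],[0,0,7.16,0,0,0,1],[0,0,7.16,0,0,0,1],[0,0,7.16,0,0,0,1]]]'

```text
t: 3.65
tcp_pos: [0.4357, -0.1963, 0.2509]
tool_rot: [0.915, 0.403, -0.0, -0.0]
force: [-0.6, 0.3, -0.7]
finger_gap: 0.999
gripper_force: 0.0
```

Request:
servo_tool --rows '[[[0,0,7.16,0,0,0,1],[0,0,7.16,0,0,0,1],[0,0,7.16,0,0,0,1],[0,0,7.16,0,0,0,1],[0,0,7.16,0,0,0,1],[0,0,7.16,0,0,0,1],[0,0,7.16,0,0,0,1],[0,0,7.16,0,0,0,1]]]'

```text
t: 4.32
tcp_pos: [0.4357, -0.1963, 0.2509]
tool_rot: [0.996, -0.085, -0.0, -0.0]
force: [-0.2, 0.4, 0.1]
finger_gap: 1.003
gripper_force: 0.0
```

Request:
servo_tool --rows '[[[0,0,7.16,0,0,0,1],[0,0,0,0.01,0.03,0.03,1],[0,0,0,0,0,0.03,1],[0,0,0,0,0,0.03,1],[0,0,0,0,0,0,1],[0,0,0,0,0,0,1]]]'

```text
t: 4.82
tcp_pos: [0.436, -0.2263, 0.1612]
tool_rot: [0.99, -0.144, -0.002, -0.001]
force: [-0.4, -0.4, 1.0]
finger_gap: 0.996
gripper_force: 0.0
```

```bash
python3 - <<'E'
from h import *
to(.438,-.237,.026,162.4)
E
```

```text
t 4.82 tcp [ 0.436  -0.2263  0.1612] turn [-0.12  0.24  1.01] shift(final axes) [0.0052 0.0096 0.1352] F [-0.4 -0.4  1. ] q [-0.71  0.49  1.85  0.    0.81  1.15]
```

Request:
servo_tool --rows '[[[0,0,1,0.005,0.0095,0.025,1],[0,0,0,0,0,0.03,1],[0,0,0,0,0,0.03,1],[0,0,0,0,0,0.025,1],[0,0,0,0,0,0.015,1],[0,0,0,0,0,0.01,1],[0,0,0,0,0,0,1],[0,0,0,0,0,0,1]]]'

```text
t: 5.48
tcp_pos: [0.4398, -0.2389, 0.0281]
tool_rot: [0.988, -0.153, 0.001, 0.001]
force: [1.0, -0.1, -0.5]
finger_gap: 1.001
gripper_force: 0.0
```

Request:
servo_tool --rows '[[[0,0,0,0,0,0,-1],[0,0,0,0,0,0,-1],[0,0,0,0,0,0,-1],[0,0,0,0,0,0,-1],[0,0,0,0,0,0,-1],[0,0,0,0,0,0,-1],[0,0,0,0,0,0,-1],[0,0,0,0,0,0,-1]]]' --squeeze 95

```text
t: 6.15
tcp_pos: [0.4389, -0.2387, 0.0272]
tool_rot: [0.988, -0.153, 0.0, 0.0]
force: [-0.3, 0.4, 3.2]
finger_gap: 0.192
gripper_force: 93.8
```

```bash
python3 - <<'E'
from h import *
to(.438,-.237,.2,162.4)
s=manip.sense();print(s["finger_gap"]*85,s["gripper_force"])
E
```

```text
t 6.15 tcp [ 0.4389 -0.2387  0.0272] turn [ 0.01 -0.02 -0.05] shift(final axes) [-0.0013 -0.0013 -0.1728] F [-0.3  0.4  3.2] q [-0.72  0.75  1.9  -0.    0.49  1.16]
16.34235522724373 93.79078030586243
```

Request:
servo_tool --rows '[[[0,0,0,0,0,-0.007,-1],[0,0,0,0,0,-0.015,-1],[0,0,0,0,0,-0.02,-1],[0,0,0,0,0,-0.02,-1],[0,0,0,0,0,-0.02,-1],[0,0,0,0,0,-0.011,-1],[0,0,0,0,0,0,-1]]]'

```text
t: 6.73
tcp_pos: [0.4395, -0.2391, 0.122]
tool_rot: [0.988, -0.153, 0.001, 0.001]
force: [0.2, -0.6, -2.3]
finger_gap: 0.194
gripper_force: 93.1
```

Request:
servo_tool --rows '[[[0,0,0,-0.003,-0.01,0,-1],[0,0,0,-0.006,-0.021,0,-1],[0,0,0,-0.006,-0.023,0,-1],[0,0,0,-0.006,-0.023,0,-1],[0,0,0,-0.006,-0.023,0,-1],[0,0,0,-0.006,-0.023,0,-1],[0,0,0,-0.006,-0.023,0,-1],[0,0,0,-0.006,-0.023,0,-1]]]'

```text
t: 7.4
tcp_pos: [0.4454, -0.0616, 0.1186]
tool_rot: [0.988, -0.153, -0.002, -0.001]
force: [0.7, 0.1, -2.7]
finger_gap: 0.192
gripper_force: 93.0
```

Request:
servo_tool --rows '[[[0,0,0,-0.006,-0.023,0,-1],[0,0,0,-0.006,-0.023,0,-1],[0,0,0,-0.006,-0.023,0,-1],[0,0,0,-0.006,-0.023,0,-1],[0,0,0,-0.006,-0.021,0,-1],[0,0,0,-0.004,-0.015,0,-1],[0,0,-3.4,0,0,0,-1],[0,0,0,0,0,0,-1]]]'

```text
t: 8.07
tcp_pos: [0.4515, 0.0701, 0.1187]
tool_rot: [0.993, -0.122, -0.002, -0.0]
force: [-0.1, 0.1, -3.3]
finger_gap: 0.192
gripper_force: 93.0
```

```bash
python3 - <<'E'
from h import *
to(.4535,.068,.094,165.8)
im=manip.snapshot("top");cv2.imwrite("pics/t2raw.png",im);b=manip.snapshot("scene");cv2.imwrite("pics/s2raw.png",b)
A=cv2.resize(im[80:230,215:315],(400,600),interpolation=2);B=cv2.resize(b[150:300,190:290],(400,600),interpolation=2)
cv2.imwrite("pics/v2.png",np.hstack([A,B]))
E
```

```text
t 8.07 tcp [0.4515 0.0701 0.1187] turn [0.03 0.25 0.16] shift(final axes) [0.0024 0.0016 0.0247] F [-0.1  0.1 -3.3] q [-0.09  0.54  1.96  0.    0.64  1.72]
```

View pics/v2.png

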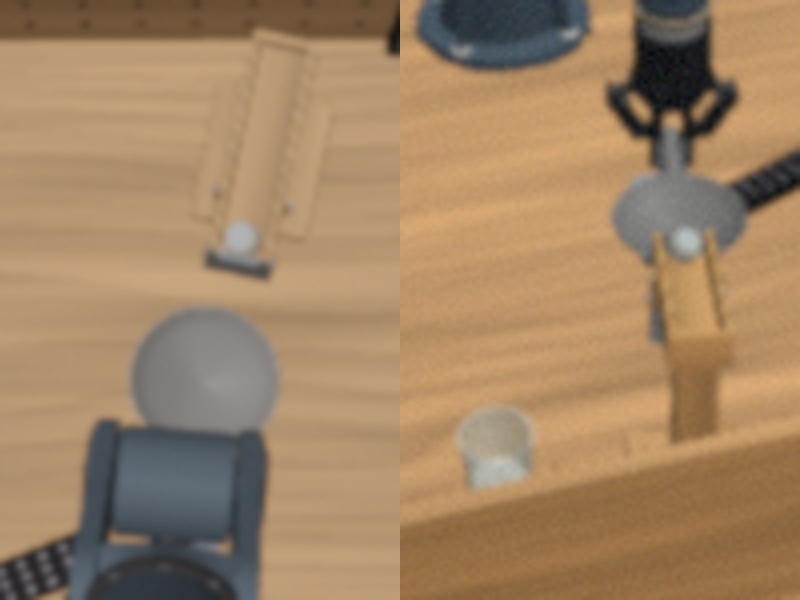

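The dish is held behind the mouth: bowl at left-panel (205,378), ball at (240,238) left and (685,240) right, trough far end at about (285,41) left and (700,338) right. I'll triangulate the ball and the trough end for the chute's axis.

```bash
python3 - <<'E'
from h import *
def tri(a,b):
    P=[np.array(manip.camera_info(n)["K"])@np.array(manip.camera_info(n)["camera_from_world"])[:3] for n in("top","scene")]
    x=cv2.triangulatePoints(P[0],P[1],np.float64(a).reshape(2,1),np.float64(b).reshape(2,1));return (x[:3]/x[3]).ravel()
im=cv2.imread("pics/t2raw.png");hsv=cv2.cvtColor(im,cv2.COLOR_BGR2HSV)
b=tri((275,139.5),(261.2,210));e=tri((286.2,90.2),(265.1,234.4));d=e-b
print("ball",b,"end",e,np.degrees(np.arctan2(d[1],d[0])))
# dish rim, upper half edge circle fit
m=(hsv[...,1]<60).astype(np.uint8);m[:,:245]=0;m[:,288:]=0;m[:153]=0;m[180:]=0
c=max(cv2.findContours(m,0,1)[0],key=len).reshape(-1,2).astype(float);c=c[(c[:,1]<179)]
A=np.c_[2*c,np.ones(len(c))];s=np.linalg.lstsq(A,(c**2).sum(1),rcond=None)[0];r=np.sqrt(s[2]+s[0]**2+s[1]**2)
print(s[:2],r);C=ray("top",s[0],s[1],.129);print("dish",C)
t=manip.sense();D=C[:2]-t["tcp_pos"][:2];print("dish dist,yaw",np.hypot(*D),np.degrees(np.arctan2(D[1],D[0])))
for y in(-13,-14,-15):
    u=np.array([np.cos(np.radians(y)),np.sin(np.radians(y))]);n=np.array([-u[1],u[0]]);print(y,"dish rel ball",(C-b)[:2]@u,(C-b)[:2]@n,"tcp lat",(t["tcp_pos"]-b)[:2]@n)
E
```

```text
ball [0.66390786 0.01529417 0.19111818] end [ 0.81705914 -0.02077953  0.22425901] -13.254024897713986
[265.77655616 174.71127128] 18.361012564376264
dish [0.55672909 0.04494048 0.129     ]
dish dist,yaw 0.10717544702921081 -12.920384805982932
-13 dish rel ball -0.11110075549747934 0.004776508724892398 tcp lat 0.004627583422964421
-14 dish rel ball -0.11116719588590654 0.0028368056990467887 tcp lat 0.0008174354233021358
-15 dish rel ball -0.11119977366956607 0.0008962385547044983 tcp lat -0.0029929615751087485
```

Request:
servo_tool --rows '[[[0,-0.2,0,0,0.002,0.008,-1],[0,0,0,0.004,0,0.009,-1],[0,0,0,0.006,0,0.008,-1],[0,0,0,0.008,0,0,-1],[0,0,0,0.007,0,0,-1],[0,0,0,0.005,0,0,-1],[0,0,0,0,0,0,-1],[0,0,0,0,0,0,-1]]]'

```text
t: 8.83
tcp_pos: [0.4827, 0.0589, 0.0951]
tool_rot: [0.992, -0.124, -0.001, -0.0]
force: [-0.5, 0.9, -2.7]
finger_gap: 0.193
gripper_force: 93.0
```

Request:
servo_tool --rows '[[[0,0,0,0.003,0,0,-1],[0,0,0,0.004,0,0,-1],[0,0,0,0.004,0,0,-1],[0,0,0,0.004,0,0,-1],[0,0,0,0.003,0,0,-1],[0,0,0,0.002,0,0,-1],[0,0,0,0,0,0,-1],[0,0,0,0,0,0,-1]]]'

```text
t: 9.5
tcp_pos: [0.5009, 0.0543, 0.0946]
tool_rot: [0.992, -0.124, -0.002, -0.0]
force: [-2.1, -0.1, -3.4]
finger_gap: 0.191
gripper_force: 92.9
```

```bash
python3 - <<'E'
from h import *
b=np.array([.655,.0174,0]);u=np.array([np.cos(np.radians(-14)),np.sin(np.radians(-14)),0])
to(*(b-u*.1427)[:2],.094,166)
im=manip.snapshot("top");b=manip.snapshot("scene")
A=cv2.resize(im[80:230,215:315],(400,600),interpolation=2);B=cv2.resize(b[150:300,190:290],(400,600),interpolation=2)
cv2.imwrite("pics/v3.png",np.hstack([A,B]))
E
```

```text
t 9.5 tcp [0.5009 0.0543 0.0946] turn [ 0.01  0.28 -0.24] shift(final axes) [ 0.0157 -0.0015  0.0006] F [-2.1 -0.1 -3.4] q [-0.11  0.62  1.86  0.    0.66  1.7 ]
```

View pics/v3.png

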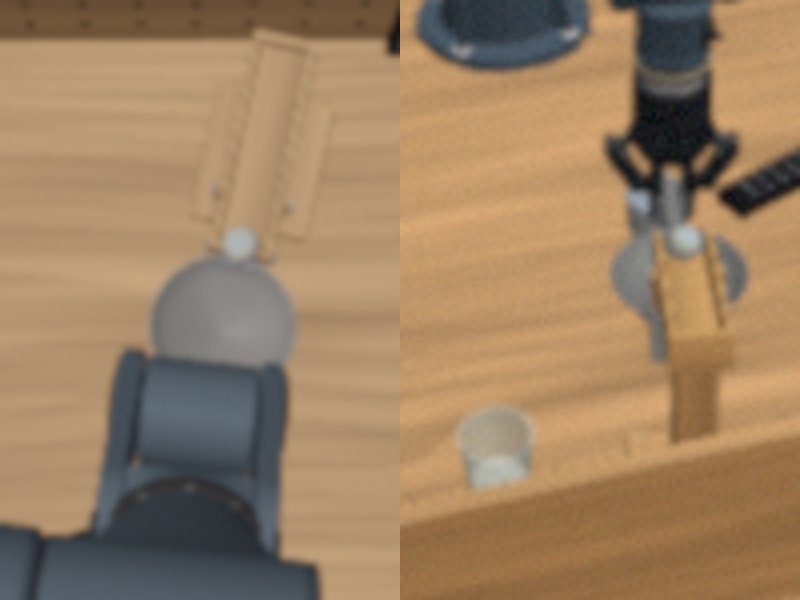

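The rim is on the paddle: the push reads about 2 N, the gate plate has sunk out of view, and the ball is still in place at left-panel (240,242). I'll push on.

Request:
servo_tool --rows '[[[0,0,0,0.003,0,0,-1],[0,0,0,0.004,0,0,-1],[0,0,0,0.004,0,0,-1],[0,0,0,0.004,0,0,-1],[0,0,0,0.002,0,0,-1],[0,0,0,0,0,0,-1],[0,0,0,0,0,0,-1],[0,0,0,0,0,0,-1]]]'

```text
t: 10.27
tcp_pos: [0.5178, 0.0499, 0.0947]
tool_rot: [0.992, -0.124, -0.002, -0.0]
force: [-2.8, 0.2, -5.3]
finger_gap: 0.195
gripper_force: 93.0
```

Request:
servo_tool --rows '[[[0,0,0,0,0,0,-1],[0,0,0,0,0,0,-1],[0,0,0,0,0,0,-1],[0,0,0,0,0,0,-1],[0,0,0,0,0,0,-1],[0,0,0,0,0,0,-1],[0,0,0,0,0,0,-1],[0,0,0,0,0,0,-1]]]'

```text
t: 10.93
tcp_pos: [0.5179, 0.05, 0.0947]
tool_rot: [0.992, -0.124, -0.002, -0.0]
force: [-3.5, -0.7, -5.2]
finger_gap: 0.195
gripper_force: 93.0
```

```bash
python3 - <<'E'
from h import *
b=np.array([.655,.0174,0]);u=np.array([np.cos(np.radians(-14)),np.sin(np.radians(-14)),0])
to(*(b-u*.1427)[:2],.094,166)
im=manip.snapshot("top");b=manip.snapshot("scene")
A=cv2.resize(im[80:230,215:315],(400,600),interpolation=2);B=cv2.resize(b[150:300,190:290],(400,600),interpolation=2)
cv2.imwrite("pics/v4.png",np.hstack([A,B]))
E
```

```text
t 10.93 tcp [0.5179 0.05   0.0947] turn [ 0.    0.2  -0.24] shift(final axes) [-0.0018 -0.0016  0.0007] F [-3.5 -0.7 -5.2] q [-0.12  0.64  1.82  0.    0.69  1.7 ]
```

View pics/v4.png

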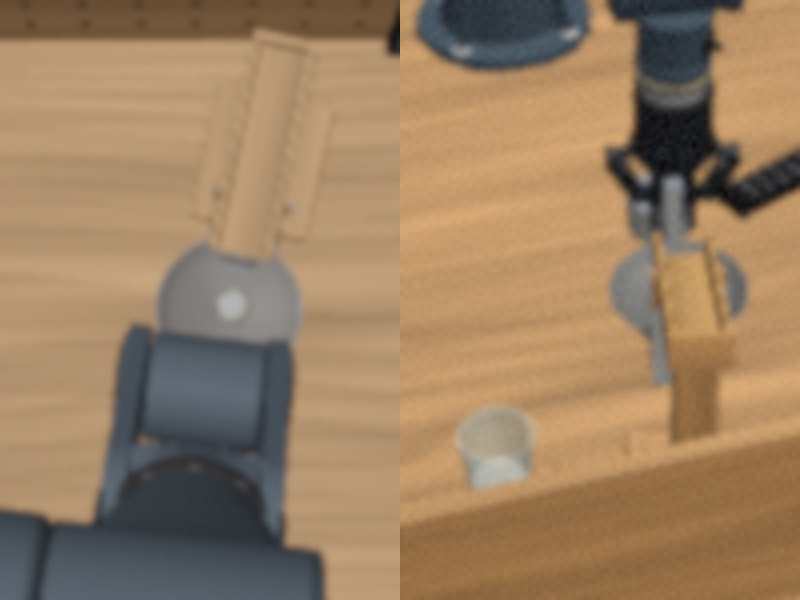

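The ball sits in the middle of the dish at left-panel (231,304). Next I draw back gently.

Request:
servo_tool --rows '[[[0,0,0,-0.001,0,0,-1],[0,0,0,-0.002,0,0,-1],[0,0,0,-0.003,0,0,-1],[0,0,0,-0.004,0,0,-1],[0,0,0,-0.005,0,0,-1],[0,0,0,-0.005,0,0,-1],[0,0,0,-0.005,0,0,-1],[0,0,0,-0.005,0,0,-1]]]'

```text
t: 11.7
tcp_pos: [0.4894, 0.0575, 0.0953]
tool_rot: [0.992, -0.124, -0.0, -0.0]
force: [-0.6, 0.2, -2.4]
finger_gap: 0.193
gripper_force: 93.4
```

Request:
servo_tool --rows '[[[0,0,0,-0.005,0,0,-1],[0,0,0,-0.005,0,0,-1],[0,0,0,-0.005,0,0,-1],[0,0,0,-0.005,0,0,-1],[0,0,0,-0.005,0,0,-1],[0,0,0,-0.005,0,0,-1],[0,0,0,-0.005,0,0,-1],[0,0,0,-0.005,0,-0.001,-1]]]'

```text
t: 12.37
tcp_pos: [0.4496, 0.0673, 0.0959]
tool_rot: [0.992, -0.124, -0.002, -0.0]
force: [-1.0, -0.2, -2.1]
finger_gap: 0.19
gripper_force: 93.4
```

Request:
servo_tool --rows '[[[0,0,0,-0.005,0,-0.002,-1],[0,0,0,-0.005,0,-0.003,-1],[0,0,0,-0.005,0,-0.004,-1],[0,0,0,-0.005,0,-0.004,-1],[0,0,0,-0.005,0,-0.004,-1],[0,0,0,-0.005,0,-0.004,-1],[0,0,0,-0.004,0,-0.004,-1],[0,0,0,-0.003,0,-0.003,-1]]]'

```text
t: 13.03
tcp_pos: [0.4138, 0.0764, 0.1247]
tool_rot: [0.992, -0.124, -0.002, -0.0]
force: [-0.9, -0.1, -2.9]
finger_gap: 0.194
gripper_force: 93.4
```

Request:
servo_tool --rows '[[[0,0,0,-0.002,0,-0.002,-1],[0,0,0,-0.001,0,-0.001,-1],[0,0,0,0,0,0,-1],[0,0,0,0,0,0,-1],[0,0,0,0,0,0,-1],[0,0,0,0,0,0,-1]]]'

```text
t: 13.53
tcp_pos: [0.4116, 0.077, 0.127]
tool_rot: [0.992, -0.124, -0.002, -0.0]
force: [0.6, 0.1, -1.6]
finger_gap: 0.191
gripper_force: 93.4
```

```bash
python3 - <<'E'
from h import *
to(.41,.077,.125,-104)
im=manip.snapshot("top");b=manip.snapshot("scene")
A=cv2.resize(im[80:230,215:315],(400,600),interpolation=2);B=cv2.resize(b[130:280,190:290],(400,600),interpolation=2)
cv2.imwrite("pics/v5.png",np.hstack([A,B]))
E
```

```text
t 13.53 tcp [0.4116 0.077  0.127 ] turn [ -0.16   0.16 -90.24] shift(final axes) [-0.0003 -0.0016  0.002 ] F [ 0.6  0.1 -1.6] q [-0.08  0.49  2.05  0.    0.6   1.73]
```

View pics/v5.png

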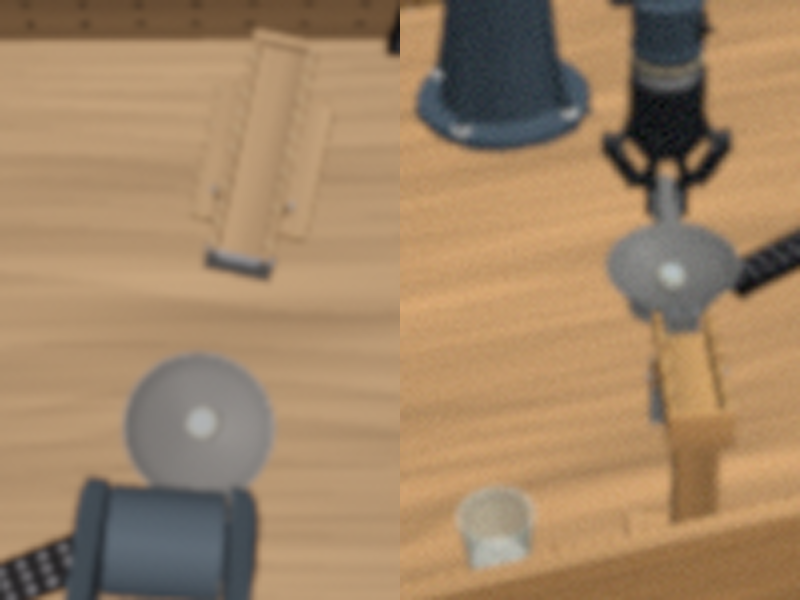

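The dish is clear of the chute with the ball centred at left-panel (200,423). Next comes the slow quarter turn.

Request:
servo_tool --rows '[[[0,0,-0.5,0,0,0,-1],[0,0,-1,0,0,0,-1],[0,0,-1.5,0,0,0,-1],[0,0,-2,0,0,0,-1],[0,0,-2.5,0,0,0,-1],[0,0,-3,0,0,0,-1],[0,0,-3,0,0,0,-1],[0,0,-3,0,0,0,-1]]]'

```text
t: 14.3
tcp_pos: [0.4114, 0.077, 0.1271]
tool_rot: [1.0, 0.022, -0.002, -0.0]
force: [0.9, 1.0, -2.4]
finger_gap: 0.195
gripper_force: 93.3
```

Request:
servo_tool --rows '[[[0,0,-3,0,0,0,-1],[0,0,-3,0,0,0,-1],[0,0,-3,0,0,0,-1],[0,0,-3,0,0,0,-1],[0,0,-3,0,0,0,-1],[0,0,-3,0,0,0,-1],[0,0,-3,0,0,0,-1],[0,0,-3,0,0,0,-1]]]'

```text
t: 14.97
tcp_pos: [0.4115, 0.077, 0.1271]
tool_rot: [0.973, 0.229, -0.002, -0.001]
force: [-0.7, 0.4, -3.1]
finger_gap: 0.188
gripper_force: 93.3
```

Request:
servo_tool --rows '[[[0,0,-3,0,0,0,-1],[0,0,-3,0,0,0,-1],[0,0,-3,0,0,0,-1],[0,0,-3,0,0,0,-1],[0,0,-3,0,0,0,-1],[0,0,-3,0,0,0,-1],[0,0,-3,0,0,0,-1],[0,0,-3,0,0,0,-1]]]'

```text
t: 15.63
tcp_pos: [0.4116, 0.0769, 0.1271]
tool_rot: [0.905, 0.426, -0.001, -0.001]
force: [0.4, 0.9, -3.4]
finger_gap: 0.195
gripper_force: 93.3
```

Request:
servo_tool --rows '[[[0,0,-3,0,0,0,-1],[0,0,-3,0,0,0,-1],[0,0,-3,0,0,0,-1],[0,0,-3,0,0,0,-1],[0,0,-3,0,0,0,-1],[0,0,-3,0,0,0,-1],[0,0,-2.5,0,0,0,-1],[0,0,-2,0,0,0,-1]]]'

```text
t: 16.3
tcp_pos: [0.4118, 0.0769, 0.1271]
tool_rot: [0.804, 0.595, -0.001, -0.001]
force: [0.1, -0.1, -2.4]
finger_gap: 0.19
gripper_force: 93.3
```

Request:
servo_tool --rows '[[[0,0,-1.5,0,0,0,-1],[0,0,-1,0,0,0,-1],[0,0,-0.5,0,0,0,-1],[0,0,0,0,0,0,-1],[0,0,0,0,0,0,-1],[0,0,0,0,0,0,-1],[0,0,0,0,0,0,-1],[0,0,0,0,0,0,-1]]]'

```text
t: 16.97
tcp_pos: [0.4115, 0.077, 0.1271]
tool_rot: [0.789, 0.614, -0.001, -0.001]
force: [-0.4, -0.5, -3.0]
finger_gap: 0.186
gripper_force: 93.3
```

```bash
python3 - <<'E'
from h import *
to(.41,.077,.127,-104)
im=manip.snapshot("top");b=manip.snapshot("scene")
A=cv2.resize(im[80:280,165:298],(399,600),interpolation=2);B=cv2.resize(b[130:280,210:310],(400,600),interpolation=2)
cv2.imwrite("pics/v6.png",np.hstack([A,B]))
E
```

```text
t 16.97 tcp [0.4115 0.077  0.1271] turn [-0.19  0.   -0.24] shift(final axes) [-0.0004 -0.0014  0.0001] F [-0.4 -0.5 -3. ] q [-0.08  0.49  2.05  0.    0.6   0.16]
```

View pics/v6.png

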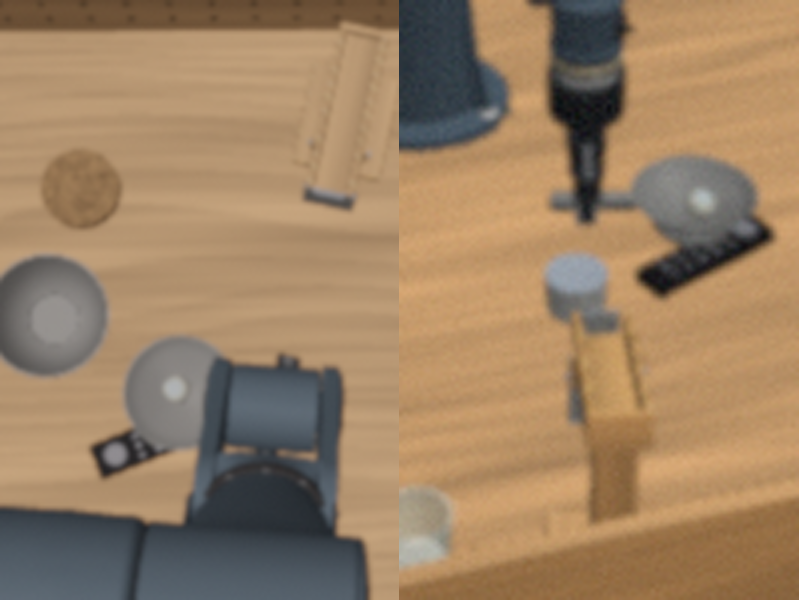

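The quarter turn is done. The bowl end points to the left and the ball is centred at left-panel (174,388). The other things stand where they were. I'll let it settle and hand in.

Request:
servo_tool --rows '[[[0,0,0,0,0,0,-1],[0,0,0,0,0,0,-1],[0,0,0,0,0,0,-1],[0,0,0,0,0,0,-1],[0,0,0,0,0,0,-1],[0,0,0,0,0,0,-1],[0,0,0,0,0,0,-1],[0,0,0,0,0,0,-1]]]'

```text
t: 17.73
tcp_pos: [0.4114, 0.077, 0.1271]
tool_rot: [0.789, 0.614, -0.001, -0.001]
force: [0.5, 1.1, -2.8]
finger_gap: 0.195
gripper_force: 93.3
```

```bash
python3 -c "
from station import manip
print(manip.sign_off())"
```

```text
the job is handed in; nothing more can be done
None
```

I handed the job in at 17.7 s: the ball sits in the middle of the grey dish, held level and clear above the shelf, a quarter turn from the chute with its bowl end towards the sofa; sign-off returned no verdict, and the chute's angle was measured only to a degree or two.

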